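# Stack and lid well plates on a plate shaker, then close its keeper arm

### The job

The small plate shaker already carries one 48-well plate. Stack the loose well plate on it and put the lid on top, each with its two cut corners above the cut corners of the one below so that its skirt drops fully home, and let go; then swing the shaker's keeper arm over the lid as far as it goes. Carry the plates and lid level, and leave the petri dish and the beaker where they stand.

Things in the scene. Friction and masses are not known exactly. Their poses are not given: they have to be found in the camera images.
- plate_low: White 48-well plate already on the shaker's pad: 92 x 65.5 mm, 23.5 mm high. The two corners at its -x end are cut at 45 degrees (12.5 mm legs), the +x corners square. Origin: centre of underside; x lengthwise, z up. Sides upright to a shoulder at z = 17 mm; on it a tapered rim 84 x 57.5 mm with cut corners rises to z = 23.5 mm. Seated, a part's origin is 17 mm above that of the plate under it.
- plate_loose: An equal white 48-well plate (sizes, origin, axes as plate_low), loose on the worktop, turned any way, 85 g; take it across its 65.5 mm width. All plates and the lid are hollow below: a skirt 1.5 mm thick, 7.5 mm deep, goes over the rim of the plate below (2.5 mm play all round, taper as lead-in) and lands on the shoulder. Wrong way round it stays up on the square corners.
- lid: White lid without wells: 92 x 65.5 mm, 14 mm high, the two corners at its -x end cut (12.5 mm legs), flat top with a shallow sunk panel, same skirt below. Loose on the worktop, open side down, turned any way, 60 g; take it across its 65.5 mm width. Origin: centre of underside; x along its length, y across, z up. Seated, its origin is 17 mm above that of the plate under it.
- shaker: Plate shaker fixed on the worktop, switched off: white housing 160 (x) x 120 (y) x 46 mm with dial and switch in front (-x), over it an aluminium platform, top at z = 58 mm. Origin: on the worktop under the centre of the locating pad; x to its back, z up.
- pad (a point): Centre of the foot of the locating pad on the shaker platform, 58 mm above the worktop: a raised block 84 x 57.5 x 6.5 mm, tapered, with cut corners at its -x end, on which plate_low sits (origin on this point, same axes as the shaker).
- keeper (a joint): Angle (rad) of the flat steel keeper arm about the upright post at the platform's back (+x): 0 parked, pointing to the shaker's +y; grows anticlockwise from above to a stop at 1.57, where it points to -x over the lid. Starts at 0 to 0.25. Friction holds it; about 1 N at the knob moves it. It passes 2 mm above a lid that is fully home; one that sits high rubs or jams it.
- keeper_knob (a point): Top centre of the upright round black knob near the arm's free end: 16 mm diameter, 25 mm tall, top 143 mm above the worktop, 78 mm from the pivot axis. The flat of the arm is 27 mm below this point.
- keeper_pivot (a point): Point on the upright pivot axis of the keeper arm, at the height of the arm's underside (108 mm above the worktop).
- plate_low_cut (a point): Middle of the cut-cornered (-x) end of plate_low at its underside, 46 mm from its origin.
- plate_loose_cut (a point): Middle of the cut-cornered (-x) end of the loose plate at its underside, 46 mm from its origin.
- lid_cut (a point): Middle of the cut-cornered (-x) end of the lid at its underside, 46 mm from its origin.
- petri_dish: Empty clear petri dish, 88 mm diameter, 14 mm high, on the worktop in front of the sink; origin at the centre of its underside. Not part of the job.
- beaker: Glass beaker, 74 mm diameter, 96 mm tall, standing upright behind the shaker; origin at the centre of its underside. Not part of the job.

How it is judged:
By the outcome, as a careful person would: the job done as asked, in the order asked, and still so for the second after the job is handed in, with the robot touching nothing.
It also fails if it takes over 72 s, if anything falls off the work surface, if the arm or the gripper's body presses on something with over 40 N, if the wrist force passes 120 N, or if a joint passes its speed limit or range.

### The arm

A 7-joint arm with a two-finger parallel gripper is mounted at the origin on a cart in front of the work surface, level with it; the furniture and walls round the work are solid. World frame = base frame: x ahead of the robot, y to its left, z up, the work surface at z = 0. Lengths are in m, angles in rad, forces in N, time in s.
With the tool pointing down it reaches from about 0.425 to 1.025 m from the base axis. Payload 9.4 kg.
Tool frame: the origin (TCP) lies midway between the tips of the shut fingers; the grasp point (between the pads) lies 19 mm behind it; z points along the fingers, y is the line along which they close (so a half turn about z gives the same grasp; the last joint's range is limited). The gripper opens to 93 mm and grips with 3 to 60 N. Pads are 15 mm wide; open, the fingers measure 128 mm over their backs; the gripper's body (75 mm by 188 mm) begins 65 mm behind the grasp point.
Start: joints at [1.048, 0.599, -0.003, 1.599, 0.002, 0.943, -0.08], TCP at [0.313, -0.654, 0.219] pointing down, gripper open.
Joint ranges: [-2.57, 2.57], [-0.35, 1.97], [-1.29, 1.29], [0.11, 2.56], [-1.05, 4.19], [0.11, 1.86], [-2.63, 2.63]. Speed limits (rad/s): [2.22, 2.22, 3.01, 3.01, 3.14, 3.14, 3.14].

### API

Orientations are given as a rotation vector (axis times angle).
In Python, from bench import r gives the robot as it stands. The module is installed in compiled form; this text tells all that it offers.
- The arm moves only by the shell command python3 -m jog 'ROWS' [FORCE]. ROWS is a JSON list of rows, 1 to 10 of them, each an object with the fields dx, dy, dz (the shift in parts of the range, where 1.0 means 0.8 m), wx, wy, wz (a rotation vector in a scale on which 1.0 is pi rad), finger_gap (the finger opening in m); a field left out counts as zero (the opening has to be given); each row is the pose to reach, as a shift and turn from the pose commanded when the command began, along the tool's axes at that moment; what a row does not reach only later rows make up. A row lasts 1/12 s, in which the tool goes at most 0.0417 m and 0.125 rad, less where a joint would pass 70% of its speed; a pose out of reach is approached as far as the arm can. The fingers move at their own pace and stop on an object; FORCE is the grip in N (left out, the last holds). Time passes only in rows, so rows that do not move let the fingers close. It prints the time, the measured TCP pose, the force, the opening and the grip force at its end. Shift and turn numbers lie between -1 and 1, and a call with a number outside is refused. Input that does not fit is refused with a message, and nothing moves.
- r.state(): the state, without advancing time (a new reading comes with each control period).
- r.get_image(name): name is "scene" or "top" or "wrist"; returns (picture, depth): 480x640x3 uint8, red, green, blue; 480x640 float32, m along the optical axis (not along the pixel's ray), 0 where there is no reading.
- r.calibration(name): a dict with "mtx" (3x3 intrinsics, pixels), "pose" (4x4, takes a point from camera to world coordinates); the wrist camera has in their place "tool_from_camera" (4x4, takes a point from camera to tool coordinates, whose origin is the TCP and whose axes are the flange's). Camera axes: x right, y down, z forward; pixel columns grow to the right and rows downward; lengths in m; the calibration is good to about 2 mm. A picture is of the moment at which its call begins: read the wrist's pose just before it. calibration takes no time and is no camera call.
- r.sign_off(): hands the job in; it is judged then, once.
Trained networks look in the newest picture that a camera, given by its name, has taken for a name from the list of things; names that differ only in an ending like _2 or _b are one class to them, and where a whole thing is asked for, a point or a joint stands for the part that bears it (a point fixed in the world has none). Each returns a list of dicts, best first, with "confidence" (0 to 1); they miss things now and then, are a little off and sometimes report something else, mostly with a low value. They report only what shows in the picture. A call takes as long as a camera call.
- r.spot_in(query, camera): "box" ([left, top, width, height] in pixels, round what is visible of it).
- r.place_of(query, camera): "pixel" ([column, row] in pixels: a listed point, or the origin of a listed thing).
The state is a dict: "time_s": time; "joint_pos": joint angles; "qvel": joint speeds; "joint_torque": joint torques, N m; "eef_pos": TCP position; "ee_rot": TCP orientation; "force": force on the tool from outside, world axes, zero at the start; "torque": the same for the moment, N m; "width": finger opening in m; "grip_force": force on a finger pad.
Only numpy, scipy, OpenCV 4.12 (cv2) and the standard library are available. Lean on these libraries where they do the work, as an engineer would, in place of code of your own. Each camera call takes 0.05 s, during which the arm holds its last target. There are 200 camera calls.

## Working session

There is one attempt and no reset: what is moved stays moved. The work goes in short steps, Python scripts to look and compute and a shell command to move; the robot and the scene stay as the last step left them, time stands still between calls to the robot, and variables do not carry over. Pictures are saved under pics/ and viewed, at most 10 in all, crops included, and the job is handed in when it is done.

```bash
mkdir -p pics; cat > h.py <<'E'
import numpy as np, cv2
from bench import r
from scipy.spatial.transform import Rotation as R
def cam(name):
    c=r.calibration(name)
    K=np.array(c["mtx"])
    if "pose" in c: return K,np.array(c["pose"])
    s=r.state(); T=np.eye(4); T[:3,:3]=R.from_rotvec(s["ee_rot"]).as_matrix(); T[:3,3]=s["eef_pos"]
    return K,T@np.array(c["tool_from_camera"])
def ray(K,P,px):
    d=P[:3,:3]@np.linalg.solve(K,[px[0],px[1],1.]); return P[:3,3],d
def atz(K,P,px,z):
    o,d=ray(K,P,px); return o+d*(z-o[2])/d[2]
def dep(K,P,D,px):
    u,v=int(round(px[0])),int(round(px[1])); w=D[max(v-2,0):v+3,max(u-2,0):u+3]; w=w[w>0]
    if len(w)==0: return None
    o,d=ray(K,P,px); return o+d*np.median(w)
def cloud(K,P,D):
    v,u=np.mgrid[:480,:640]; p=np.stack([u,v,np.ones_like(u)],-1)@np.linalg.inv(K).T*D[...,None]
    return p@P[:3,:3].T+P[:3,3]
def save(im,f): cv2.imwrite("pics/"+f,cv2.cvtColor(im,cv2.COLOR_RGB2BGR))
E
python3 - <<'E'
from h import *
np.set_printoptions(precision=3,suppress=True)
for c in ["scene","top"]:
    im,D=r.get_image(c); save(im,c+"0.png"); K,P=cam(c)
    np.save(c+"D.npy",D)
    print(c,P[:3,3],K[0,0])
    for q in ["plate_low","plate_loose","lid","plate_low_cut","plate_loose_cut","lid_cut","keeper_knob","keeper_pivot","shaker","pad","petri_dish","beaker"]:
        for x in r.place_of(q,c)[:2]: print(q,round(x["confidence"],2),np.array(x["pixel"]),dep(K,P,D,x["pixel"]))
print(r.state())
E
```

```text
scene [ 0.201 -1.392  1.266] 538.0416338080481
plate_low 0.92 [321.  300.7] [ 0.489 -0.274  0.081]
plate_loose 0.53 [273.6 189.9] [0.476 0.441 0.026]
lid 0.58 [338.3 364.1] [ 0.489 -0.467  0.015]
plate_low_cut 0.56 [307.2 301.8] [ 0.448 -0.263  0.076]
plate_loose_cut 0.75 [263.6 189.5] [0.438 0.458 0.023]
lid_cut 0.71 [278.5 236.1] [ 0.322 -0.606  0.628]
lid_cut 0.67 [335.9 377.5] [ 0.472 -0.5    0.002]
keeper_knob 0.55 [335.9 262.2] [ 0.562 -0.182  0.142]
shaker 0.65 [318.1 314.6] [ 0.473 -0.299  0.05 ]
pad 0.95 [320.4 303.5] [ 0.486 -0.278  0.074]
pad 0.5 [277.4 235.2] [ 0.32  -0.603  0.629]
petri_dish 0.62 [276.1 237.1] [ 0.316 -0.611  0.631]
beaker 0.83 [374.  289.4] [ 0.68  -0.224  0.033]
beaker 0.37 [339.3 365.3] [ 0.49  -0.472  0.015]
top [ 0.423 -0.019  1.848] 520.1652303335488
plate_low 0.92 [391.8 273.6] [ 0.484 -0.241  0.078]
plate_low 0.33 [401.7 252.8] [ 0.553 -0.269  0.117]
plate_loose 0.89 [193.  267.7] [0.494 0.451 0.021]
lid 0.92 [449.4 277.5] [ 0.476 -0.452  0.013]
lid 0.16 [189.8 269.7] [0.487 0.462 0.021]
plate_low_cut 0.56 [390.1 288. ] [ 0.435 -0.238  0.058]
pla
[... 281 characters left out ...]
99.9 253.3] [ 0.551 -0.263  0.12 ]
shaker 0.68 [393.6 274.7] [ 0.48  -0.247  0.079]
pad 0.73 [395.8 271. ] [ 0.493 -0.255  0.079]
petri_dish 0.76 [272.7 286.6] [0.433 0.17  0.001]
beaker 0.7 [375.1 219. ] [ 0.681 -0.19  -0.   ]
{'time_s': 1.3, 'joint_pos': array([ 1.048,  0.599, -0.003,  1.599,  0.002,  0.943, -0.08 ]), 'qvel': array([-0.   ,  0.001,  0.002,  0.001, -0.001, -0.001, -0.001]), 'joint_torque': array([ -0.001, -76.483,   1.496, -25.271,  -0.052,   0.01 ,   0.   ]), 'eef_pos': array([ 0.313, -0.654,  0.219]), 'ee_rot': array([ 3.064,  0.695, -0.   ]), 'force': array([-0.407, -0.493,  0.161]), 'torque': array([0.003, 0.005, 0.055]), 'grip_force': 0.0, 'width': 0.09287553342176068}
```

```bash
python3 - <<'E'
import cv2
a=cv2.imread("pics/top0.png"); cv2.imwrite("pics/top_c.png",cv2.resize(a[190:310,340:500],(800,600),interpolation=cv2.INTER_CUBIC))
E
```

```text
(no output)
```

View pics/scene0.png

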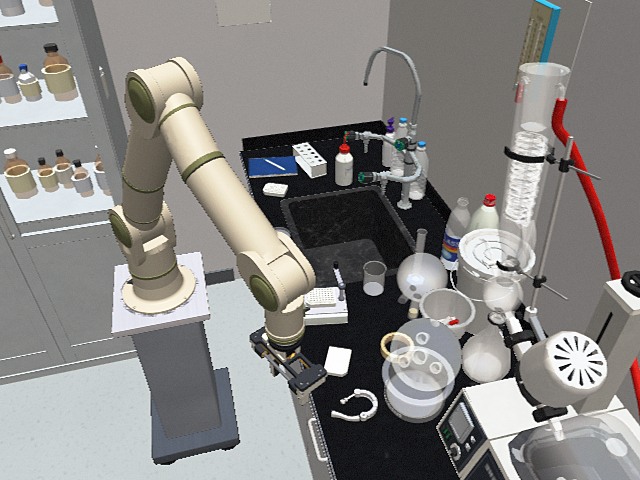

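View pics/top_c.png

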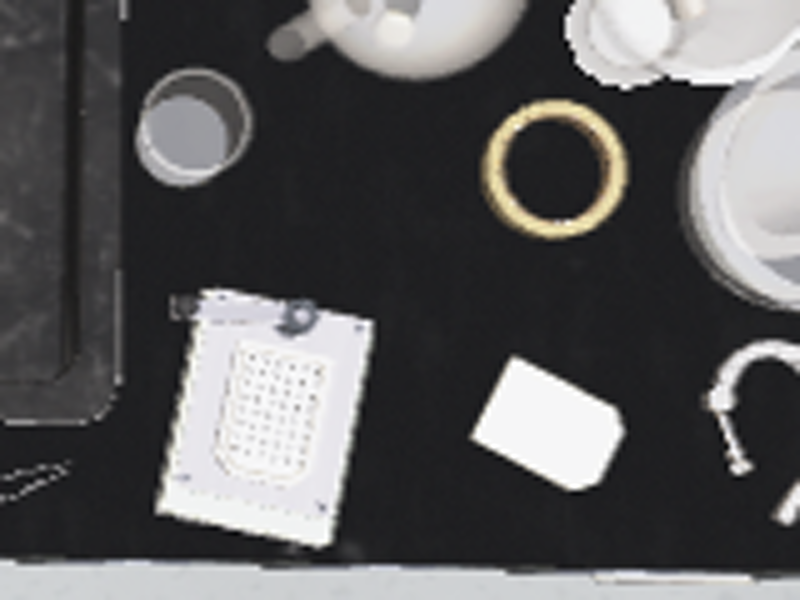

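View pics/top0.png

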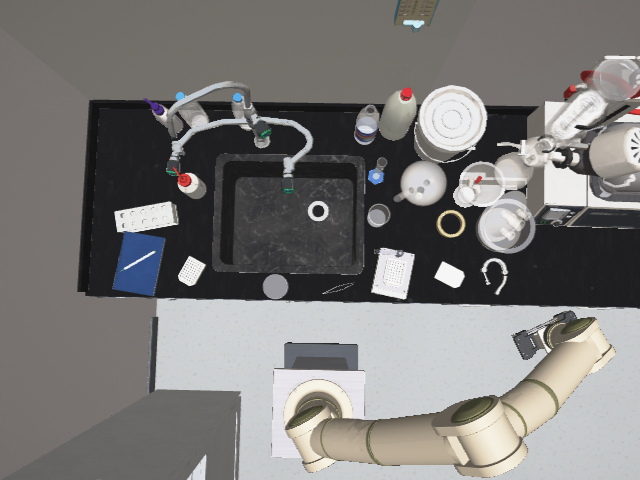

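```bash
cat >> h.py <<'E'
def goal(x,y,z,yaw):
    """tool delta to pose: pointing down, tool x axis at world angle yaw (mod pi)"""
    s=r.state(); M=R.from_rotvec(s["ee_rot"]).as_matrix()
    best=None
    for k in (0,np.pi,-np.pi):
        a=yaw+k; G=np.array([[np.cos(a),np.sin(a),0],[np.sin(a),-np.cos(a),0],[0,0,-1.]]).T
        G=np.column_stack([[np.cos(a),np.sin(a),0],[np.sin(a),-np.cos(a),0],[0,0,-1.]])
        rv=R.from_matrix(M.T@G).as_rotvec()
        if best is None or np.linalg.norm(rv)<np.linalg.norm(best): best=rv
    print("delta",np.round(M.T@(np.array([x,y,z])-s["eef_pos"]),4),np.round(best,4),"t",s["time_s"],"j7",s["joint_pos"][6])
def rect(K,P,D,im,px,z0,z1,rad=0.08,thr=150):
    """minAreaRect on world xy of bright cloud points z0<z<z1 near px"""
    C=cloud(K,P,D); c=dep(K,P,D,px)
    m=(D>0)&(C[...,2]>z0)&(C[...,2]<z1)&(np.hypot(C[...,0]-c[0],C[...,1]-c[1])<rad)&(im.min(-1)>thr)
    p=C[m]; b=cv2.minAreaRect((p[:,:2]*1000).astype(np.float32))
    return b,p
E
python3 - <<'E'
from h import *
np.set_printoptions(precision=4,suppress=True)
c=r.calibration("wrist"); print(np.array(c["tool_from_camera"]),c["mtx"])
K,P=cam("top"); im,D=r.get_image("top")
for n,px,z0,z1 in [("lid",(449.4,277.5),.006,.03),("loose",(193,267.7),.006,.04),("low",(391.8,273.6),.068,.1)]:
    b,p=rect(K,P,D,im,px,z0,z1); print(n,b,len(p),np.median(p,0))
goal(0.48,-0.45,0.25,0)
E
```

```text
[[ 0.0009 -0.9536 -0.3011  0.0841]
 [ 1.      0.0005  0.0012 -0.0009]
 [-0.001  -0.3011  0.9536 -0.1668]
 [ 0.      0.      0.      1.    ]] [[353.9599   0.     318.3511]
 [  0.     353.9599 238.6879]
 [  0.       0.       1.    ]]
lid ((484.46142578125, -452.782470703125), (94.13832092285156, 66.16081237792969), 64.04688262939453) 451 [ 0.4851 -0.4513  0.0133]
loose ((481.89190673828125, 460.7956237792969), (68.09954833984375, 92.13508605957031), 61.97968292236328) 468 [0.482  0.459  0.0208]
low ((485.6506042480469, -247.93887329101562), (107.8901596069336, 98.23875427246094), 81.5766830444336) 477 [ 0.4893 -0.2489  0.0781]
delta [ 0.2391 -0.112  -0.0314] [-0.      0.0001  0.4458] t 1.35 j7 -0.07980701769356505
```

The manual's scale: shifts go in shares of 0.8 m and turns go in shares of pi rad. Converting my numbers, 0.3225 m / 0.8 = 0.4031, -0.1717 m / 0.8 = -0.2146, 0.646 rad / 3.1416 = 0.2056.

```bash
python3 -m jog '[{"dx": 0.4031, "dy": -0.2146, "dz": -0.0375, "wz": 0.2056, "finger_gap": 0.093}, {"dx": 0.4031, "dy": -0.2146, "dz": -0.0375, "wz": 0.2056, "finger_gap": 0.093}, {"dx": 0.4031, "dy": -0.2146, "dz": -0.0375, "wz": 0.2056, "finger_gap": 0.093}, {"dx": 0.4031, "dy": -0.2146, "dz": -0.0375, "wz": 0.2056, "finger_gap": 0.093}, {"dx": 0.4031, "dy": -0.2146, "dz": -0.0375, "wz": 0.2056, "finger_gap": 0.093}, {"dx": 0.4031, "dy": -0.2146, "dz": -0.0375, "wz": 0.2056, "finger_gap": 0.093}, {"dx": 0.4031, "dy": -0.2146, "dz": -0.0375, "wz": 0.2056, "finger_gap": 0.093}, {"dx": 0.4031, "dy": -0.2146, "dz": -0.0375, "wz": 0.2056, "finger_gap": 0.093}, {"dx": 0.4031, "dy": -0.2146, "dz": -0.0375, "wz": 0.2056, "finger_gap": 0.093}, {"dx": 0.4031, "dy": -0.2146, "dz": -0.0375, "wz": 0.2056, "finger_gap": 0.093}]'
cat > look.py <<'E'
from h import *
import sys
np.set_printoptions(precision=4,suppress=True)
def look(f,things,qs):
    K,P=cam("wrist"); im,D=r.get_image("wrist"); save(im,f); np.savez(f+".npz",im=im,D=D,K=K,P=P)
    print(r.state()["eef_pos"],r.state()["time_s"])
    for q,z in qs:
        for x in r.place_of(q,"wrist")[:1]: print(q,round(x["confidence"],2),np.array(x["pixel"]),"depth",dep(K,P,D,x["pixel"]),"atz",atz(K,P,x["pixel"],z))
    return K,P,im,D
E
python3 - <<'E'
from look import *
K,P,im,D=look("w1.png",[],[("lid",0),("lid_cut",0),("plate_low",.058),("plate_low_cut",.058),("keeper_knob",.143),("keeper_pivot",.108),("pad",.058),("shaker",0)])
for n,px,z0,z1 in [("lid",r.place_of("lid","wrist")[0]["pixel"],.006,.03)]:
    b,p=rect(K,P,D,im,px,z0,z1); print(n,b,len(p),np.median(p,0))
E
```

```text
time_s: 2.18
eef_pos: [0.5354, -0.3524, 0.249]
ee_rot: [-3.124, 0.298, -0.004]
force: [0.5, 0.2, 0.1]
width: 0.0926
grip_force: 0.0
[ 0.5327 -0.356   0.2488] 2.2333
lid 0.58 [409.9 225. ] depth [ 0.4902 -0.4524  0.0136] atz [ 0.4859 -0.4552  0.    ]
lid_cut 0.95 [444.6 235.3] depth [ 0.4703 -0.491   0.0148] atz [ 0.4649 -0.4955  0.    ]
plate_low 0.84 [232.2 270.2] depth [ 0.4974 -0.2545  0.0799] atz [ 0.4896 -0.2471  0.058 ]
plate_low_cut 0.58 [239.3 310.6] depth [ 0.4518 -0.2503  0.0812] atz [ 0.4404 -0.2422  0.058 ]
keeper_knob 0.96 [110.  248.7] depth [ 0.557  -0.1829  0.1435] atz [ 0.5569 -0.1826  0.143 ]
keeper_pivot 0.83 [218.  224.4] depth [ 0.5557 -0.2675  0.1215] atz [ 0.5529 -0.2629  0.108 ]
shaker 0.51 [109.6 246.9] depth [ 0.5585 -0.183   0.1433] atz [ 0.5277 -0.0859  0.    ]
lid ((488.5252990722656, -453.0563659667969), (92.26866149902344, 65.64995574951172), 63.44424819946289) 4113 [ 0.4904 -0.4516  0.0139]
```

View pics/w1.png

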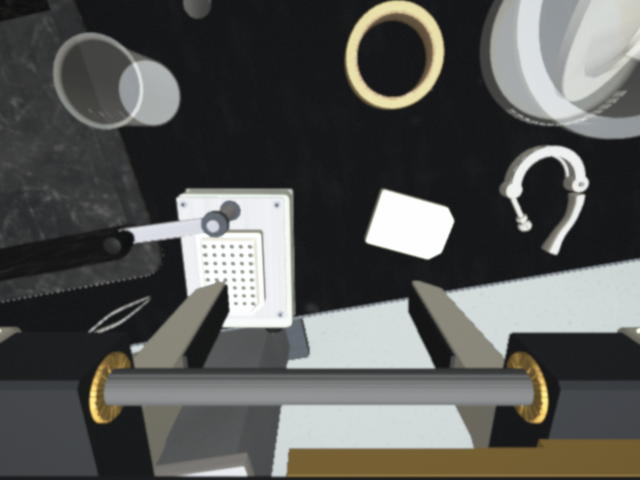

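```bash
python3 - <<'E'
from h import *
K,P=cam("top"); D=np.load("topD.npy"); C=cloud(K,P,D)
for x0 in np.arange(.40,.80,.04):
    m=(D>0)&(C[...,0]>x0)&(C[...,0]<x0+.04)&(C[...,1]>-.1)&(C[...,1]<.65)
    i=np.argmax(np.where(m,C[...,2],-1)); print(round(x0,2),np.round(C.reshape(-1,3)[i],3))
print(r.state()["eef_pos"],r.state()["joint_pos"])
goal(0.53,0.435,0.25,np.radians(-28))
E
```

```text
0.4 [0.44  0.465 0.023]
0.44 [0.47  0.491 0.036]
0.48 [0.485 0.447 0.033]
0.52 [0.52  0.456 0.033]
0.56 [0.6   0.596 0.025]
0.6 [0.629 0.62  0.072]
0.64 [0.679 0.555 0.075]
0.68 [0.699 0.612 0.074]
0.72 [0.728 0.106 0.271]
0.76 [0.764 0.098 0.266]
[ 0.52885764 -0.36109979  0.24855596] [ 0.39551043  0.46917317  0.16987057  1.78011983 -0.09740219  0.90055777
 -1.16471335]
delta [-0.1585 -0.7802 -0.0015] [2.000e-04 2.000e-04 2.868e-01] t 2.6833 j7 -1.164713346993839
```

In the tool's units: -0.39 m / 0.8 = -0.4875, -0.079 m / 0.8 = -0.0988, 0.143 rad / 3.1416 = 0.0455.

```bash
python3 -m jog '[{"dx": -0.0988, "dy": -0.4875, "wz": 0.0455, "finger_gap": 0.093}, {"dx": -0.0988, "dy": -0.4875, "wz": 0.0455, "finger_gap": 0.093}, {"dx": -0.0988, "dy": -0.4875, "wz": 0.0455, "finger_gap": 0.093}, {"dx": -0.0988, "dy": -0.4875, "wz": 0.0455, "finger_gap": 0.093}, {"dx": -0.0988, "dy": -0.4875, "wz": 0.0455, "finger_gap": 0.093}, {"dx": -0.0988, "dy": -0.4875, "wz": 0.0455, "finger_gap": 0.093}, {"dx": -0.0988, "dy": -0.4875, "wz": 0.0455, "finger_gap": 0.093}, {"dx": -0.0988, "dy": -0.4875, "wz": 0.0455, "finger_gap": 0.093}, {"dx": -0.0988, "dy": -0.4875, "wz": 0.0455, "finger_gap": 0.093}, {"dx": -0.0988, "dy": -0.4875, "wz": 0.0455, "finger_gap": 0.093}]' | tail -5
python3 - <<'E'
from h import *
goal(0.53,0.435,0.2,np.radians(-28))
E
```

```text
eef_pos: [0.5294, 0.0424, 0.2487]
ee_rot: [-3.095, 0.531, 0.0]
force: [-0.4, 0.1, 0.3]
width: 0.0929
grip_force: 0.0
delta [-0.1302 -0.3703  0.0493] [-0.0015  0.0004  0.1491] t 3.5167 j7 -2.0193449535461987
```

In the tool's units: -0.383 m / 0.8 = -0.4788, -0.209 m / 0.8 = -0.2613, -1.25 rad / 3.1416 = -0.3979.

```bash
python3 -m jog '[{"dx": -0.2613, "dy": -0.4788, "dz": 0.025, "wz": -0.3979, "finger_gap": 0.093}, {"dx": -0.2613, "dy": -0.4788, "dz": 0.025, "wz": -0.3979, "finger_gap": 0.093}, {"dx": -0.2613, "dy": -0.4788, "dz": 0.025, "wz": -0.3979, "finger_gap": 0.093}, {"dx": -0.2613, "dy": -0.4788, "dz": 0.025, "wz": -0.3979, "finger_gap": 0.093}, {"dx": -0.2613, "dy": -0.4788, "dz": 0.025, "wz": -0.3979, "finger_gap": 0.093}, {"dx": -0.2613, "dy": -0.4788, "dz": 0.025, "wz": -0.3979, "finger_gap": 0.093}, {"dx": -0.2613, "dy": -0.4788, "dz": 0.025, "wz": -0.3979, "finger_gap": 0.093}, {"dx": -0.2613, "dy": -0.4788, "dz": 0.025, "wz": -0.3979, "finger_gap": 0.093}, {"dx": -0.2613, "dy": -0.4788, "dz": 0.025, "wz": -0.3979, "finger_gap": 0.093}, {"dx": -0.2613, "dy": -0.4788, "dz": 0.025, "wz": -0.3979, "finger_gap": 0.093}]' | tail -5
python3 - <<'E'
from h import *
goal(0.46,0.473,0.2,np.radians(-28+180))
E
```

```text
eef_pos: [0.4647, 0.4505, 0.2296]
ee_rot: [-2.821, -1.383, -0.0]
force: [0.2, -0.3, 0.4]
width: 0.0932
grip_force: 0.0
delta [ 0.0149 -0.0175  0.0296] [-1.0000e-04 -3.0000e-04  1.4007e+00] t 4.35 j7 -1.6505669115032457
```

In the tool's units: 0.03 m / 0.8 = 0.0375, -0.0175 m / 0.8 = -0.0219, -1.2 rad / 3.1416 = -0.382.

```bash
python3 -m jog '[{"dx": 0.0188, "dy": -0.0219, "dz": 0.0375, "wz": -0.382, "finger_gap": 0.093}, {"dx": 0.0188, "dy": -0.0219, "dz": 0.0375, "wz": -0.382, "finger_gap": 0.093}, {"dx": 0.0188, "dy": -0.0219, "dz": 0.0375, "wz": -0.382, "finger_gap": 0.093}, {"dx": 0.0188, "dy": -0.0219, "dz": 0.0375, "wz": -0.382, "finger_gap": 0.093}, {"dx": 0.0188, "dy": -0.0219, "dz": 0.0375, "wz": -0.382, "finger_gap": 0.093}, {"dx": 0.0188, "dy": -0.0219, "dz": 0.0375, "wz": -0.382, "finger_gap": 0.093}, {"dx": 0.0188, "dy": -0.0219, "dz": 0.0375, "wz": -0.382, "finger_gap": 0.093}, {"dx": 0.0188, "dy": -0.0219, "dz": 0.0375, "wz": -0.382, "finger_gap": 0.093}, {"dx": 0.0188, "dy": -0.0219, "dz": 0.0375, "wz": -0.382, "finger_gap": 0.093}, {"dx": 0.0188, "dy": -0.0219, "dz": 0.0375, "wz": -0.382, "finger_gap": 0.093}]' | tail -5
python3 -m jog '[{"wz": -0.1722, "finger_gap": 0.093}, {"wz": -0.1722, "finger_gap": 0.093}, {"wz": -0.1722, "finger_gap": 0.093}, {"wz": -0.1722, "finger_gap": 0.093}, {"wz": -0.1722, "finger_gap": 0.093}, {"wz": -0.1722, "finger_gap": 0.093}, {"wz": -0.1722, "finger_gap": 0.093}]' | tail -5
python3 - <<'E'
from look import *
K,P,im,D=look("w2.png",[],[("plate_loose",0),("plate_loose_cut",0)])
b,p=rect(K,P,D,im,r.place_of("plate_loose","wrist")[0]["pixel"],.005,.04); print(b,len(p),np.median(p,0))
print([np.sum((p[:,2]>a)&(p[:,2]<a+.003)) for a in np.arange(0,.04,.003)])
print(r.state()["joint_pos"])
E
```

```text
eef_pos: [0.4609, 0.4709, 0.1994]
ee_rot: [1.546, 2.735, -0.0]
force: [0.4, -0.4, -0.6]
width: 0.0928
grip_force: 0.0
eef_pos: [0.4608, 0.471, 0.1993]
ee_rot: [-0.772, -3.045, 0.0]
force: [-0.6, 0.2, 0.9]
width: 0.0933
grip_force: 0.0
[0.4607 0.4712 0.1994] 5.8167
plate_loose 0.74 [319.6 233.9] depth [0.4772 0.4637 0.0237] atz [0.4835 0.4604 0.    ]
plate_loose_cut 0.58 [319.9 193.1] depth [0.4427 0.4827 0.0115] atz [ 0.4446  0.4818 -0.    ]
((483.240478515625, 460.9064025878906), (65.51643371582031, 92.57162475585938), 62.26523208618164) 5108 [0.4802 0.4627 0.0227]
[np.int64(0), np.int64(0), np.int64(47), np.int64(146), np.int64(221), np.int64(801), np.int64(744), np.int64(2372), np.int64(777), np.int64(0), np.int64(0), np.int64(0), np.int64(0), np.int64(0)]
[-0.4475  0.6239 -0.6881  1.7487  0.4766  0.9426 -0.2546]
```

View pics/w2.png

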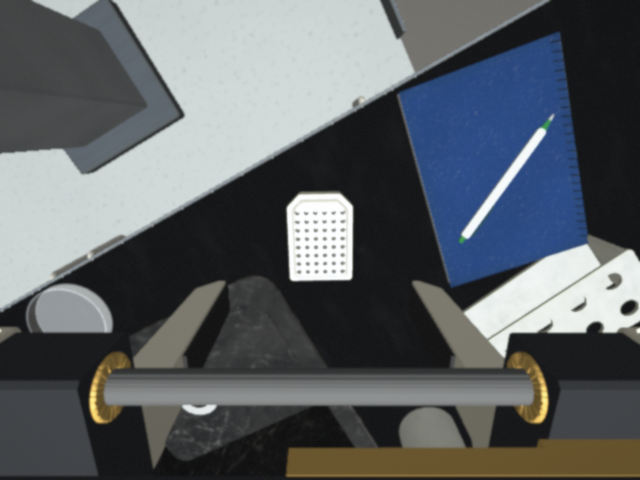

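```bash
python3 - <<'E'
from h import *
goal(0.483,0.461,0.0035,np.radians(-27.73+180))
E
```

```text
delta [-0.0249  0.0015  0.1961] [-0.      0.0002 -0.0109] t 5.9667 j7 -0.25464038568286335
```

In the tool's units: 0.196 m / 0.8 = 0.245, 0.187 m / 0.8 = 0.2338, -0.011 rad / 3.1416 = -0.0035.

```bash
python3 -m jog '[{"dx": -0.0313, "dy": 0.0019, "dz": 0.05, "wz": -0.0035, "finger_gap": 0.093}, {"dx": -0.0313, "dy": 0.0019, "dz": 0.1, "wz": -0.0035, "finger_gap": 0.093}, {"dx": -0.0313, "dy": 0.0019, "dz": 0.15, "wz": -0.0035, "finger_gap": 0.093}, {"dx": -0.0313, "dy": 0.0019, "dz": 0.1938, "wz": -0.0035, "finger_gap": 0.093}, {"dx": -0.0313, "dy": 0.0019, "dz": 0.2188, "wz": -0.0035, "finger_gap": 0.093}, {"dx": -0.0313, "dy": 0.0019, "dz": 0.2338, "wz": -0.0035, "finger_gap": 0.093}, {"dx": -0.0313, "dy": 0.0019, "dz": 0.245, "wz": -0.0035, "finger_gap": 0.093}, {"dx": -0.0313, "dy": 0.0019, "dz": 0.245, "wz": -0.0035, "finger_gap": 0.093}, {"dx": -0.0313, "dy": 0.0019, "dz": 0.245, "wz": -0.0035, "finger_gap": 0.093}]' | tail -5
python3 -m jog '[{"finger_gap": 0.06}, {"finger_gap": 0.055}, {"finger_gap": 0.055}, {"finger_gap": 0.055}, {"finger_gap": 0.055}, {"finger_gap": 0.055}]' 20
python3 - <<'E'
from h import *
goal(0.487,-0.245,0.2,np.radians(168.5))
E
```

```text
eef_pos: [0.4833, 0.4617, 0.0044]
ee_rot: [0.751, 3.05, 0.002]
force: [0.5, -0.3, 0.3]
width: 0.0932
grip_force: 0.0
time_s: 7.22
eef_pos: [0.4833, 0.4611, 0.0041]
ee_rot: [0.751, 3.05, 0.001]
force: [-0.1, -1.0, 4.8]
width: 0.0656
grip_force: 20.0
delta [-0.3312 -0.6235 -0.1961] [ 0.0005  0.0005 -0.2822] t 7.2167 j7 -0.38295326350431613
```

In the tool's units: -0.245 m / 0.8 = -0.3063, -0.23 m / 0.8 = -0.2875.

```bash
python3 -m jog '[{"dz": -0.0125, "finger_gap": 0.055}, {"dz": -0.0375, "finger_gap": 0.055}, {"dz": -0.075, "finger_gap": 0.055}, {"dz": -0.1188, "finger_gap": 0.055}, {"dz": -0.1625, "finger_gap": 0.055}, {"dz": -0.2063, "finger_gap": 0.055}, {"dz": -0.25, "finger_gap": 0.055}, {"dz": -0.2875, "finger_gap": 0.055}, {"dz": -0.3063, "finger_gap": 0.055}, {"dz": -0.3063, "finger_gap": 0.055}]' 
python3 - <<'E'
from h import *
goal(0.565,-0.255,0.25,np.radians(168.5))
E
```

```text
time_s: 8.05
eef_pos: [0.4835, 0.4625, 0.2533]
ee_rot: [0.75, 3.048, 0.008]
force: [0.4, 0.4, -1.5]
width: 0.0656
grip_force: 20.0
delta [-4.052e-01 -5.977e-01  4.000e-04] [ 0.0056  0.0024 -0.282 ] t 8.05 j7 -0.16775432148163896
```

In the tool's units: -0.259 m / 0.8 = -0.3238, -0.036 m / 0.8 = -0.045, -0.16 rad / 3.1416 = -0.0509.

```bash
python3 -m jog '[{"dx": -0.0075, "dy": -0.0113, "wz": -0.0032, "finger_gap": 0.055}, {"dx": -0.0225, "dy": -0.0338, "wz": -0.0064, "finger_gap": 0.055}, {"dx": -0.045, "dy": -0.0663, "wz": -0.0127, "finger_gap": 0.055}, {"dx": -0.0688, "dy": -0.1013, "wz": -0.0191, "finger_gap": 0.055}, {"dx": -0.0938, "dy": -0.1388, "wz": -0.0255, "finger_gap": 0.055}, {"dx": -0.1188, "dy": -0.175, "wz": -0.0318, "finger_gap": 0.055}, {"dx": -0.1438, "dy": -0.2125, "wz": -0.0382, "finger_gap": 0.055}, {"dx": -0.1688, "dy": -0.25, "wz": -0.0446, "finger_gap": 0.055}, {"dx": -0.1938, "dy": -0.2863, "wz": -0.0477, "finger_gap": 0.055}, {"dx": -0.2188, "dy": -0.3238, "wz": -0.0509, "finger_gap": 0.055}]' |tail -5
python3 - <<'E'
from h import *
goal(0.565,-0.255,0.25,np.radians(168.5))
E
```

```text
eef_pos: [0.5165, 0.1473, 0.2469]
ee_rot: [-0.503, -3.098, 0.002]
force: [1.9, 0.3, -0.4]
width: 0.0651
grip_force: 20.0
delta [-0.1732 -0.3663 -0.0028] [-0.0019 -0.0026 -0.1211] t 8.8833 j7 0.4274171247487484
```

In the tool's units: -0.304 m / 0.8 = -0.38, -0.279 m / 0.8 = -0.3488, -0.12 rad / 3.1416 = -0.0382.

```bash
python3 -m jog '[{"dx": -0.0188, "dy": -0.0388, "wz": -0.0064, "finger_gap": 0.055}, {"dx": -0.0375, "dy": -0.0788, "wz": -0.0127, "finger_gap": 0.055}, {"dx": -0.0563, "dy": -0.1188, "wz": -0.0191, "finger_gap": 0.055}, {"dx": -0.075, "dy": -0.1588, "wz": -0.0255, "finger_gap": 0.055}, {"dx": -0.0938, "dy": -0.1988, "wz": -0.0318, "finger_gap": 0.055}, {"dx": -0.1125, "dy": -0.2375, "wz": -0.0382, "finger_gap": 0.055}, {"dx": -0.13, "dy": -0.275, "wz": -0.0382, "finger_gap": 0.055}, {"dx": -0.1475, "dy": -0.3125, "wz": -0.0382, "finger_gap": 0.055}, {"dx": -0.165, "dy": -0.3488, "wz": -0.0382, "finger_gap": 0.055}, {"dx": -0.18, "dy": -0.38, "wz": -0.0382, "finger_gap": 0.055}]' |tail -5
python3 -m jog '[{"dx": -0.0125, "dy": -0.0275, "finger_gap": 0.055}, {"dx": -0.0238, "dy": -0.05, "finger_gap": 0.055}, {"dx": -0.0313, "dy": -0.065, "finger_gap": 0.055}, {"dx": -0.035, "dy": -0.0725, "finger_gap": 0.055}, {"dx": -0.035, "dy": -0.0725, "finger_gap": 0.055}, {"dx": -0.035, "dy": -0.0725, "finger_gap": 0.055}, {"dx": -0.035, "dy": -0.0725, "finger_gap": 0.055}, {"dx": -0.035, "dy": -0.0725, "finger_gap": 0.055}]' |tail -5
python3 - <<'E'
from look import *
K,P,im,D=look("w3.png",[],[("plate_low",.058),("plate_low_cut",.058),("keeper_knob",.143),("keeper_pivot",.108),("pad",.058)])
print(r.state()["qvel"])
C=cloud(K,P,D)
# plate_low top surface points
m=(D>0)&(C[...,2]>.078)&(C[...,2]<.086)&(np.hypot(C[...,0]-.487,C[...,1]+.245)<.06)
p=C[m]; print(len(p),cv2.minAreaRect((p[:,:2]*1000).astype(np.float32)))
m=(D>0)&(C[...,2]>.071)&(C[...,2]<.086)&(np.hypot(C[...,0]-.487,C[...,1]+.245)<.062)
p=C[m]; print(len(p),cv2.minAreaRect((p[:,:2]*1000).astype(np.float32)),np.median(p[:,2]))
E
```

```text
eef_pos: [0.556, -0.1868, 0.2466]
ee_rot: [-0.319, -3.122, 0.0]
force: [0.5, 0.7, -1.2]
width: 0.0651
grip_force: 20.0
eef_pos: [0.5736, -0.2445, 0.2487]
ee_rot: [-0.315, -3.126, -0.0]
force: [0.3, 0.5, -1.1]
width: 0.0652
grip_force: 20.0
[ 0.5737 -0.2448  0.2488] 10.4333
plate_low 0.8 [295.2 133.7] depth [ 0.4919 -0.249   0.0814] atz [ 0.492  -0.2505  0.058 ]
plate_low_cut 0.57 [296.2  82.6] depth [ 0.4502 -0.239   0.0784] atz [ 0.4477 -0.2397  0.058 ]
keeper_knob 0.97 [386.7 206.6] depth [ 0.5594 -0.1866  0.1436] atz [ 0.5595 -0.1865  0.143 ]
keeper_pivot 0.65 [296.4 212.6] depth [ 0.5265 -0.245   0.2517] atz [ 0.5578 -0.2608  0.108 ]
[ 0.0021  0.0021  0.0019 -0.003   0.001  -0.      0.0014]
4361 ((490.2140808105469, -249.75418090820312), (56.49789810180664, 83.83997344970703), 78.69236755371094)
6263 ((490.5634765625, -249.69598388671875), (65.56346130371094, 92.17900085449219), 78.99201202392578) 0.08087557004568147
```

View pics/w3.png

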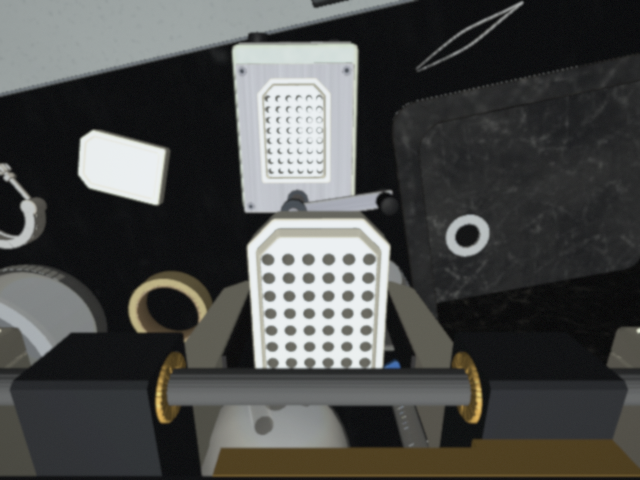

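```bash
cat > held.py <<'E'
from h import *
def held(f,zlo,zhi):
    d=np.load(f); K,P,D=d["K"],d["P"],d["D"]; T=np.array(r.calibration("wrist")["tool_from_camera"])
    C=cloud(K,T,D); im=d["im"]
    m=(D>0)&(C[...,2]>zlo)&(C[...,2]<zhi)&(np.abs(C[...,1])<.05)&(C[...,0]>.005)&(C[...,0]<.08)&(im.min(-1)>130)
    p=C[m]; print(len(p),"xmax",np.percentile(p[:,0],[99,99.8]),"z",np.median(p[:,2]))
    q=p[(p[:,0]>.012)&(p[:,0]<.028)]; print("y",np.percentile(q[:,1],[.3,1,99,99.7]))
    for a,b in ((.012,.016),(.016,.02),(.02,.024),(.024,.028),(.028,.032)):
        w=p[(p[:,0]>a)&(p[:,0]<b),1]; print(round(w.min(),4),round(w.max(),4),end="; ")
    print()
E
python3 - <<'E'
from held import *
held("w3.png.npz",-.03,.01)
goal(.4905,-.2497,.12,np.radians(169))
s=r.state(); print(s["ee_rot"])
E
```

```text
10264 xmax [0.04568592 0.0460232 ] z -0.018903424684348122
y [-0.03187066 -0.03144278  0.03263008  0.03310588]
-0.032 0.0335; -0.0322 0.0333; -0.0319 0.0332; -0.0322 0.0331; -0.0321 0.0332; 
delta [ 0.0807 -0.0205  0.1286] [-0.0002  0.0001 -0.0103] t 10.6833 j7 1.2254337632634287
[ 3.17231779e-01  3.12548692e+00 -2.98659873e-04]
```

In the tool's units: 0.1286 m / 0.8 = 0.1608, -0.021 m / 0.8 = -0.0263, -0.01 rad / 3.1416 = -0.0032.

```bash
python3 -m jog '[{"dx": 0.025, "dy": -0.0063, "wz": -0.0032, "finger_gap": 0.055}, {"dx": 0.0563, "dy": -0.015, "wz": -0.0032, "finger_gap": 0.055}, {"dx": 0.0813, "dy": -0.0213, "dz": 0.0125, "wz": -0.0032, "finger_gap": 0.055}, {"dx": 0.0963, "dy": -0.025, "dz": 0.0375, "wz": -0.0032, "finger_gap": 0.055}, {"dx": 0.1009, "dy": -0.0263, "dz": 0.075, "wz": -0.0032, "finger_gap": 0.055}, {"dx": 0.1009, "dy": -0.0263, "dz": 0.1125, "wz": -0.0032, "finger_gap": 0.055}, {"dx": 0.1009, "dy": -0.0263, "dz": 0.1438, "wz": -0.0032, "finger_gap": 0.055}, {"dx": 0.1009, "dy": -0.0263, "dz": 0.1608, "wz": -0.0032, "finger_gap": 0.055}, {"dx": 0.1009, "dy": -0.0263, "dz": 0.1608, "wz": -0.0032, "finger_gap": 0.055}, {"dx": 0.1009, "dy": -0.0263, "dz": 0.1608, "wz": -0.0032, "finger_gap": 0.055}]' |tail -5
python3 - <<'E'
from h import *
goal(.4905,-.2497,.08,np.radians(169))
E
```

```text
eef_pos: [0.4904, -0.2501, 0.1198]
ee_rot: [-0.301, -3.126, -0.001]
force: [0.1, 0.2, -0.4]
width: 0.0654
grip_force: 20.0
delta [-0.0001  0.0003  0.0398] [ 0.0005 -0.0011 -0.0002] t 11.5167 j7 1.1081911196504415
```

In the tool's units: 0.041 m / 0.8 = 0.0513, 0.039 m / 0.8 = 0.0488.

```bash
python3 -m jog '[{"dz": 0.0125, "finger_gap": 0.055}, {"dz": 0.025, "finger_gap": 0.055}, {"dz": 0.0338, "finger_gap": 0.055}, {"dz": 0.04, "finger_gap": 0.055}, {"dz": 0.045, "finger_gap": 0.055}, {"dz": 0.0488, "finger_gap": 0.055}, {"dz": 0.0513, "finger_gap": 0.055}, {"dz": 0.0513, "finger_gap": 0.055}]' 
```

```text
time_s: 12.18
eef_pos: [0.4905, -0.2503, 0.0791]
ee_rot: [-0.302, -3.127, 0.001]
force: [0.6, 0.4, -0.7]
width: 0.0651
grip_force: 20.0
```

In the tool's units: 0.001 m / 0.8 = 0.0013, 0.0006 m / 0.8 = 0.0008.

```bash
python3 -m jog '[{"dz": 0.0008, "finger_gap": 0.055}, {"dz": 0.0013, "finger_gap": 0.055}, {"dz": 0.0013, "finger_gap": 0.055}]'; python3 -m jog '[{"finger_gap": 0.075}, {"finger_gap": 0.085}, {"finger_gap": 0.085}, {"finger_gap": 0.085}, {"dz": -0.0125, "finger_gap": 0.085}, {"dz": -0.0438, "finger_gap": 0.09}, {"dz": -0.0875, "finger_gap": 0.093}, {"dx": 0.0125, "dz": -0.1375, "finger_gap": 0.093}, {"dx": 0.0375, "dz": -0.1875, "finger_gap": 0.093}, {"dx": 0.0375, "dz": -0.1875, "finger_gap": 0.093}]'
python3 - <<'E'
from look import *
K,P,im,D=look("w4.png",[],[("lid",0),("lid_cut",0)])
C=cloud(K,P,D)
for lo in (.087,.093):
    m=(D>0)&(C[...,2]>lo)&(C[...,2]<.11)&(np.hypot(C[...,0]-.4905,C[...,1]+.25)<.06)&(im.min(-1)>120)
    p=C[m]; print(len(p),cv2.minAreaRect((p[:,:2]*1000).astype(np.float32)),np.percentile(p[:,2],[5,50,95]))
for s in (1,-1):
  for t in (1,-1):
    w=p[(s*(p[:,0]-.4905)>0)&(t*(p[:,1]+.25)>0),2]; print(s,t,np.percentile(w,90))
goal(.51,-.46,.23,np.radians(169))
E
```

```text
time_s: 12.43
eef_pos: [0.4906, -0.2504, 0.079]
ee_rot: [0.302, 3.126, -0.002]
force: [-3.4, 0.8, 12.6]
width: 0.0654
grip_force: 20.0
time_s: 13.27
eef_pos: [0.4611, -0.2441, 0.2338]
ee_rot: [0.301, 3.122, -0.005]
force: [-0.0, -0.0, -0.9]
width: 0.0929
grip_force: 0.0
[ 0.4611 -0.2448  0.232 ] 13.3167
lid 0.54 [405.8 342. ] depth [ 0.5611 -0.1885  0.1436] atz [ 0.6639 -0.1672  0.    ]
lid_cut 0.76 [115.2 244.7] depth [ 0.4613 -0.4832  0.0143] atz [ 0.4644 -0.4927  0.    ]
6278 ((490.3230895996094, -249.72398376464844), (65.67474365234375, 92.6105728149414), 79.11524200439453) [0.0902 0.0976 0.0994]
4834 ((490.1929931640625, -249.7419891357422), (65.0000991821289, 90.89942169189453), 79.33824920654297) [0.0934 0.0982 0.0996]
1 1 0.09923662411474381
1 -1 0.0992306456496476
-1 1 0.09929742639223929
-1 -1 0.09930276965784646
delta [-0.0896 -0.2014 -0.0011] [-0.0012  0.0011 -0.0016] t 13.4167 j7 1.2720319834996128
```

View pics/w4.png

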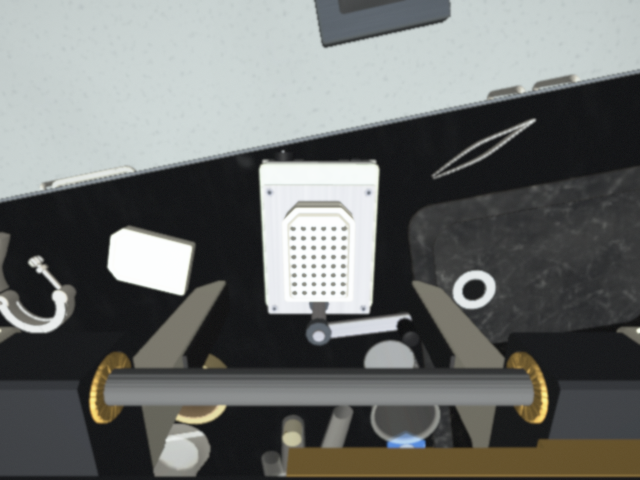

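In the tool's units: -0.174 m / 0.8 = -0.2175, -0.172 m / 0.8 = -0.215, 1.2 rad / 3.1416 = 0.382.

```bash
python3 - <<'E'
from h import *
goal(.50,-.43,.2,np.radians(63.4))
E
python3 -m jog '[{"dx": -0.025, "dy": -0.05, "wz": 0.0382, "finger_gap": 0.093}, {"dx": -0.0375, "dy": -0.1, "wz": 0.0764, "finger_gap": 0.093}, {"dx": -0.05, "dy": -0.125, "wz": 0.1146, "finger_gap": 0.093}, {"dx": -0.0625, "dy": -0.1625, "dz": 0.0063, "wz": 0.1528, "finger_gap": 0.093}, {"dx": -0.075, "dy": -0.1875, "dz": 0.0125, "wz": 0.191, "finger_gap": 0.093}, {"dx": -0.0875, "dy": -0.215, "dz": 0.025, "wz": 0.2292, "finger_gap": 0.093}, {"dx": -0.0919, "dy": -0.2175, "dz": 0.0375, "wz": 0.2674, "finger_gap": 0.093}, {"dx": -0.0919, "dy": -0.2175, "dz": 0.0375, "wz": 0.3056, "finger_gap": 0.093}, {"dx": -0.0919, "dy": -0.2175, "dz": 0.0375, "wz": 0.3438, "finger_gap": 0.093}, {"dx": -0.0919, "dy": -0.2175, "dz": 0.0375, "wz": 0.382, "finger_gap": 0.093}]' | tail -5
python3 - <<'E'
from h import *
goal(.50,-.43,.2,np.radians(63.4))
E
```

```text
delta [-0.074  -0.1738  0.0289] [-1.7000e-03  2.0000e-04 -1.3001e+00] t 13.4167 j7 1.2720319834996128
eef_pos: [0.4995, -0.4291, 0.1952]
ee_rot: [-2.019, -2.402, 0.0]
force: [0.2, 1.0, -0.2]
width: 0.093
grip_force: 0.0
delta [-0.001   0.0003 -0.0048] [-0.0033 -0.002   0.6367] t 14.25 j7 0.50028659205401
```

In the tool's units: 0.643 rad / 3.1416 = 0.2047.

```bash
python3 -m jog '[{"wz": 0.2047, "finger_gap": 0.093}, {"wz": 0.2047, "finger_gap": 0.093}, {"wz": 0.2047, "finger_gap": 0.093}, {"wz": 0.2047, "finger_gap": 0.093}, {"wz": 0.2047, "finger_gap": 0.093}, {"wz": 0.2047, "finger_gap": 0.093}, {"wz": 0.2047, "finger_gap": 0.093}, {"wz": 0.2047, "finger_gap": 0.093}]' | tail -5
python3 - <<'E'
from look import *
K,P,im,D=look("w5.png",[],[("lid",0),("lid_cut",0)])
C=cloud(K,P,D)
m=(D>0)&(C[...,2]>.005)&(C[...,2]<.025)&(np.hypot(C[...,0]-.4885,C[...,1]+.453)<.07)&(im.min(-1)>120)
p=C[m]; b=cv2.minAreaRect((p[:,:2]*1000).astype(np.float32)); print(len(p),b,np.percentile(p[:,2],[5,50,95]))
a=b[2] if b[1][0]>b[1][1] else b[2]-90
print(a); goal(b[0][0]/1000,b[0][1]/1000,.0025,np.radians(a)); print(r.state()["joint_pos"])
E
```

```text
eef_pos: [0.4998, -0.4291, 0.1968]
ee_rot: [-2.669, -1.655, 0.001]
force: [0.7, -0.4, 0.2]
width: 0.0931
grip_force: 0.0
[ 0.4997 -0.4293  0.1971] 14.9667
lid 0.89 [319.4 236.6] depth [ 0.4895 -0.4504  0.0138] atz [ 0.4876 -0.4542  0.    ]
lid_cut 0.62 [318.7 275.4] depth [ 0.4697 -0.4887  0.0147] atz [ 0.4669 -0.4945  0.    ]
5226 ((488.6476745605469, -452.5047912597656), (92.30731964111328, 65.6186294555664), 63.42000198364258) [0.0125 0.0139 0.0155]
63.42000198364258
delta [-0.0255  0.0005  0.195 ] [-0.0006 -0.0001  0.001 ] t 15.0667 j7 -0.021017088178743617
[ 0.8035  0.554  -0.2736  1.7674  0.1908  0.8467 -0.021 ]
```

In the tool's units: 0.195 m / 0.8 = 0.2438, 0.188 m / 0.8 = 0.235.

```bash
python3 -m jog '[{"dx": -0.0319, "dy": 0.0006, "dz": 0.05, "finger_gap": 0.093}, {"dx": -0.0319, "dy": 0.0006, "dz": 0.1, "finger_gap": 0.093}, {"dx": -0.0319, "dy": 0.0006, "dz": 0.15, "finger_gap": 0.093}, {"dx": -0.0319, "dy": 0.0006, "dz": 0.1938, "finger_gap": 0.093}, {"dx": -0.0319, "dy": 0.0006, "dz": 0.2213, "finger_gap": 0.093}, {"dx": -0.0319, "dy": 0.0006, "dz": 0.235, "finger_gap": 0.093}, {"dx": -0.0319, "dy": 0.0006, "dz": 0.2438, "finger_gap": 0.093}, {"dx": -0.0319, "dy": 0.0006, "dz": 0.2438, "finger_gap": 0.093}, {"dx": -0.0319, "dy": 0.0006, "dz": 0.2438, "finger_gap": 0.093}]' | tail -5
python3 -m jog '[{"finger_gap": 0.06}, {"finger_gap": 0.055}, {"finger_gap": 0.055}, {"finger_gap": 0.055}, {"finger_gap": 0.055}, {"finger_gap": 0.055}]' 20
```

```text
eef_pos: [0.4894, -0.453, 0.004]
ee_rot: [2.672, 1.65, 0.001]
force: [0.6, -0.5, -0.5]
width: 0.0929
grip_force: 0.0
time_s: 16.32
eef_pos: [0.489, -0.4528, 0.0036]
ee_rot: [2.673, 1.649, 0.0]
force: [-1.1, 0.7, 5.4]
width: 0.0653
grip_force: 20.0
```

In the tool's units: -0.205 m / 0.8 = -0.2563, -0.2 m / 0.8 = -0.25, 0.6 rad / 3.1416 = 0.191.

```bash
python3 -m jog '[{"dz": -0.0125, "finger_gap": 0.055}, {"dz": -0.0375, "finger_gap": 0.055}, {"dz": -0.075, "finger_gap": 0.055}, {"dz": -0.1188, "wz": 0.0095, "finger_gap": 0.055}, {"dz": -0.1625, "wz": 0.0318, "finger_gap": 0.055}, {"dz": -0.2, "wz": 0.0637, "finger_gap": 0.055}, {"dz": -0.2313, "wz": 0.0955, "finger_gap": 0.055}, {"dz": -0.25, "wz": 0.1273, "finger_gap": 0.055}, {"dz": -0.2563, "wz": 0.1592, "finger_gap": 0.055}, {"dz": -0.2563, "wz": 0.191, "finger_gap": 0.055}]' 
python3 - <<'E'
from h import *
goal(.4905,-.2502,.208,np.radians(-11))
E
```

```text
time_s: 17.15
eef_pos: [0.4894, -0.4529, 0.2108]
ee_rot: [3.041, 0.778, 0.004]
force: [0.4, 0.1, -0.6]
width: 0.0651
grip_force: 20.0
delta [ 0.0983 -0.1772  0.0024] [ 0.0024 -0.0026  0.6929] t 17.15 j7 -0.4718218788893626
```

In the tool's units: -0.177 m / 0.8 = -0.2213, -0.171 m / 0.8 = -0.2138, 0.69 rad / 3.1416 = 0.2196.

```bash
python3 -m jog '[{"dx": 0.015, "dy": -0.0275, "wz": 0.0255, "finger_gap": 0.055}, {"dx": 0.0375, "dy": -0.0675, "wz": 0.0541, "finger_gap": 0.055}, {"dx": 0.0575, "dy": -0.1038, "wz": 0.0828, "finger_gap": 0.055}, {"dx": 0.0775, "dy": -0.14, "wz": 0.1114, "finger_gap": 0.055}, {"dx": 0.095, "dy": -0.1713, "wz": 0.1401, "finger_gap": 0.055}, {"dx": 0.1088, "dy": -0.1963, "wz": 0.1687, "finger_gap": 0.055}, {"dx": 0.1188, "dy": -0.2138, "wz": 0.1942, "finger_gap": 0.055}, {"dx": 0.1225, "dy": -0.2213, "wz": 0.2133, "finger_gap": 0.055}, {"dx": 0.1225, "dy": -0.2213, "wz": 0.2196, "finger_gap": 0.055}, {"dx": 0.1225, "dy": -0.2213, "wz": 0.2196, "finger_gap": 0.055}]' |tail -5
python3 -m jog '[{"finger_gap": 0.055}, {"finger_gap": 0.055}, {"finger_gap": 0.055}]' |tail -5
python3 - <<'E'
from look import *
from held import held
K,P,im,D=look("w6.png",[],[])
held("w6.png.npz",-.03,.01)
goal(.4905,-.2502,.135,np.radians(-11))
E
```

```text
eef_pos: [0.4889, -0.2499, 0.2084]
ee_rot: [3.128, -0.287, 0.001]
force: [0.8, -0.2, 0.1]
width: 0.0656
grip_force: 20.0
eef_pos: [0.4885, -0.2511, 0.2079]
ee_rot: [3.128, -0.289, -0.0]
force: [-1.0, 0.0, -1.1]
width: 0.0651
grip_force: 20.0
[ 0.4885 -0.251   0.2079] 18.2833
11135 xmax [0.0448 0.045 ] z -0.010264871874652387
y [-0.0329 -0.0322  0.0312  0.0319]
-0.0334 0.0323; -0.0329 0.0322; -0.0334 0.0319; -0.033 0.0324; -0.0333 0.0318; 
delta [ 0.0018 -0.0012  0.0729] [0.0001 0.0001 0.0073] t 18.2833 j7 -1.3350870814591609
```

View pics/w6.png

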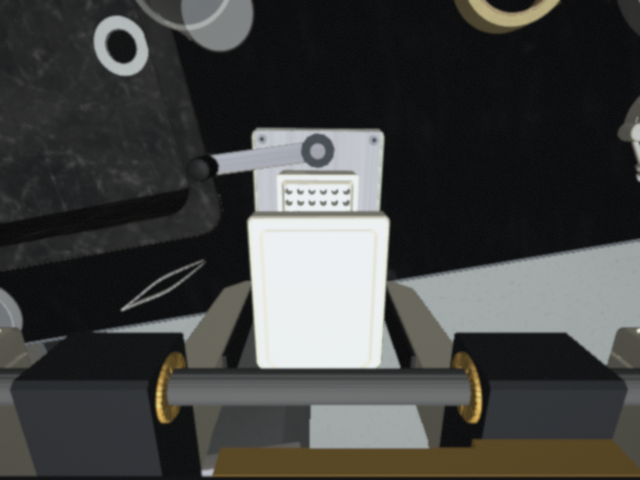

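The manual's scale: shifts go in shares of 0.8 m and turns go in shares of pi rad. Converting my numbers, 0.093 m / 0.8 = 0.1163, 0.045 m / 0.8 = 0.0563, 0.007 rad / 3.1416 = 0.0022.

```bash
python3 -m jog '[{"dx": 0.0028, "dy": -0.0013, "dz": 0.025, "wz": 0.0022, "finger_gap": 0.055}, {"dx": 0.0028, "dy": -0.0013, "dz": 0.0563, "wz": 0.0022, "finger_gap": 0.055}, {"dx": 0.0028, "dy": -0.0013, "dz": 0.0788, "wz": 0.0022, "finger_gap": 0.055}, {"dx": 0.0028, "dy": -0.0013, "dz": 0.0913, "wz": 0.0022, "finger_gap": 0.055}, {"dx": 0.0028, "dy": -0.0013, "dz": 0.1038, "wz": 0.0022, "finger_gap": 0.055}, {"dx": 0.0028, "dy": -0.0013, "dz": 0.1125, "wz": 0.0022, "finger_gap": 0.055}, {"dx": 0.0028, "dy": -0.0013, "dz": 0.1163, "wz": 0.0022, "finger_gap": 0.055}, {"dx": 0.0028, "dy": -0.0013, "dz": 0.1163, "wz": 0.0022, "finger_gap": 0.055}]' 
python3 -m jog '[{"dz": 0.0063, "finger_gap": 0.055}, {"dz": 0.0125, "finger_gap": 0.055}, {"dz": 0.0188, "finger_gap": 0.055}, {"dz": 0.0225, "finger_gap": 0.055}, {"dz": 0.0244, "finger_gap": 0.055}, {"dz": 0.0244, "finger_gap": 0.055}]' 
python3 - <<'E'
from h import *
goal(.4909,-.2502,.0956,np.radians(-11))
E
```

```text
time_s: 18.95
eef_pos: [0.4911, -0.2498, 0.1147]
ee_rot: [-3.127, 0.3, 0.0]
force: [0.5, -0.2, 0.5]
width: 0.0655
grip_force: 20.0
time_s: 19.45
eef_pos: [0.491, -0.2495, 0.0955]
ee_rot: [-3.127, 0.3, 0.001]
force: [-0.7, 0.4, 0.5]
width: 0.0656
grip_force: 20.0
delta [ 0.0001  0.0007 -0.0001] [-0.0001  0.0003  0.0009] t 19.45 j7 -1.3290801051966283
```

In the tool's units: 0.001 m / 0.8 = 0.0013, 0.0006 m / 0.8 = 0.0008.

```bash
python3 -m jog '[{"dz": 0.0008, "finger_gap": 0.055}, {"dz": 0.0013, "finger_gap": 0.055}, {"dz": 0.0013, "finger_gap": 0.055}]'; python3 -m jog '[{"finger_gap": 0.075}, {"finger_gap": 0.085}, {"finger_gap": 0.085}, {"finger_gap": 0.085}, {"dz": -0.0125, "finger_gap": 0.085}, {"dz": -0.0438, "finger_gap": 0.09}, {"dz": -0.0875, "finger_gap": 0.093}, {"dx": 0.0125, "dz": -0.125, "finger_gap": 0.093}, {"dx": 0.0375, "dz": -0.15, "finger_gap": 0.05}, {"dx": 0.0375, "dz": -0.15, "finger_gap": 0.04}]'
python3 -m jog '[{"finger_gap": 0.035}, {"finger_gap": 0.035}, {"finger_gap": 0.035}]'|tail -2
python3 - <<'E'
from look import *
K,P,im,D=look("w7.png",[],[("keeper_knob",.143),("keeper_pivot",.108)])
C=cloud(K,P,D)
m=(D>0)&(C[...,2]>.097)&(C[...,2]<.115)&(np.hypot(C[...,0]-.4905,C[...,1]+.25)<.058)&(im.min(-1)>120)
p=C[m]; print(len(p),cv2.minAreaRect((p[:,:2]*1000).astype(np.float32)),np.percentile(p[:,2],[5,50,95]))
for s in (1,-1):
  for t in (1,-1):
    w=p[(s*(p[:,0]-.4905)>0)&(t*(p[:,1]+.25)>0),2]; print(s,t,np.percentile(w,50))
m=(D>0)&(C[...,2]>.138)&(C[...,2]<.15)&(np.hypot(C[...,0]-.559,C[...,1]+.185)<.04); p=C[m]; print("knob",len(p),p.mean(0),p.min(0),p.max(0))
E
```

```text
time_s: 19.7
eef_pos: [0.491, -0.2496, 0.0954]
ee_rot: [-3.127, 0.3, -0.0]
force: [-3.9, 2.4, 13.5]
width: 0.0653
grip_force: 20.0
time_s: 20.53
eef_pos: [0.5255, -0.2566, 0.2197]
ee_rot: [3.125, -0.299, 0.015]
force: [2.1, 0.2, 0.4]
width: 0.0838
grip_force: 0.0
width: 0.064
grip_force: 0.0
[ 0.5192 -0.255   0.2133] 20.8333
keeper_knob 0.63 [207.9 214.8] depth [ 0.5591 -0.1851  0.1436] atz [ 0.559  -0.1849  0.143 ]
keeper_pivot 0.83 [321.4 194.6] depth [ 0.5542 -0.2636  0.1222] atz [ 0.5516 -0.2633  0.108 ]
7948 ((490.2816467285156, -249.2010955810547), (65.57766723632812, 92.26105499267578), 79.2367935180664) [0.1044 0.1058 0.1072]
1 1 0.1057284479439716
1 -1 0.10578912929592699
-1 1 0.10577578631745699
-1 -1 0.10583493313953579
knob 415 [ 0.56   -0.1859  0.1429] [ 0.5516 -0.1928  0.1381] [ 0.5675 -0.1777  0.1457]
```

View pics/w7.png

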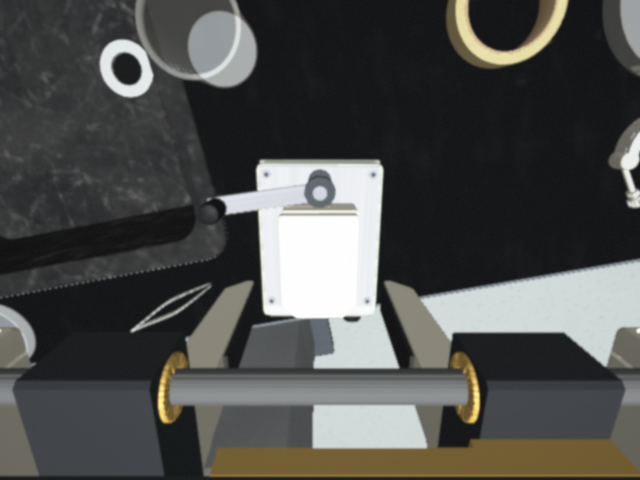

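In the tool's units: -1.2 rad / 3.1416 = -0.382.

```bash
python3 -m jog '[{"wz": -0.0382, "finger_gap": 0.035}, {"wz": -0.0764, "finger_gap": 0.035}, {"wz": -0.1146, "finger_gap": 0.035}, {"wz": -0.1528, "finger_gap": 0.035}, {"wz": -0.191, "finger_gap": 0.035}, {"wz": -0.2292, "finger_gap": 0.035}, {"wz": -0.2674, "finger_gap": 0.035}, {"wz": -0.3056, "finger_gap": 0.035}, {"wz": -0.3438, "finger_gap": 0.035}, {"wz": -0.382, "finger_gap": 0.035}]' |tail -5
python3 - <<'E'
from h import *
goal(.5597,-.1855,.17,np.radians(85.6))
E
```

```text
eef_pos: [0.52, -0.2553, 0.2138]
ee_rot: [-2.745, -1.526, 0.001]
force: [0.2, -0.6, -0.3]
width: 0.0349
grip_force: 0.0
delta [ 0.0802 -0.0031  0.0438] [-1.300e-03 -1.000e-04 -4.794e-01] t 21.7667 j7 -0.35206584202971103
```

In the tool's units: 0.08 m / 0.8 = 0.1, 0.075 m / 0.8 = 0.0938, -0.479 rad / 3.1416 = -0.1525.

```bash
python3 -m jog '[{"dx": 0.025, "dy": -0.0013, "dz": 0.0125, "wz": -0.0382, "finger_gap": 0.035}, {"dx": 0.05, "dy": -0.0025, "dz": 0.025, "wz": -0.0764, "finger_gap": 0.035}, {"dx": 0.075, "dy": -0.0038, "dz": 0.0375, "wz": -0.1146, "finger_gap": 0.035}, {"dx": 0.0938, "dy": -0.0038, "dz": 0.0475, "wz": -0.1496, "finger_gap": 0.035}, {"dx": 0.1, "dy": -0.0038, "dz": 0.0538, "wz": -0.1525, "finger_gap": 0.035}, {"dx": 0.1, "dy": -0.0038, "dz": 0.0538, "wz": -0.1525, "finger_gap": 0.035}, {"dx": 0.1, "dy": -0.0038, "dz": 0.0538, "wz": -0.1525, "finger_gap": 0.035}]' |tail -5
python3 - <<'E'
from h import *
goal(.5597,-.1855,.123,np.radians(85.6))
E
```

```text
eef_pos: [0.56, -0.1867, 0.171]
ee_rot: [-2.315, -2.122, 0.002]
force: [-1.2, -0.3, -0.5]
width: 0.0353
grip_force: 0.0
delta [ 0.0012 -0.0003  0.048 ] [-0.0014  0.0002 -0.0099] t 22.35 j7 -0.12933684171015916
```

In the tool's units: 0.048 m / 0.8 = 0.06, 0.042 m / 0.8 = 0.0525, -0.01 rad / 3.1416 = -0.0032.

```bash
python3 -m jog '[{"dx": 0.0013, "dz": 0.0188, "wz": -0.0032, "finger_gap": 0.035}, {"dx": 0.0013, "dz": 0.0375, "wz": -0.0032, "finger_gap": 0.035}, {"dx": 0.0013, "dz": 0.0525, "wz": -0.0032, "finger_gap": 0.035}, {"dx": 0.0013, "dz": 0.06, "wz": -0.0032, "finger_gap": 0.035}, {"dx": 0.0013, "dz": 0.06, "wz": -0.0032, "finger_gap": 0.03}, {"dx": 0.0013, "dz": 0.06, "wz": -0.0032, "finger_gap": 0.02}, {"dx": 0.0013, "dz": 0.06, "wz": -0.0032, "finger_gap": 0.02}, {"dx": 0.0013, "dz": 0.06, "wz": -0.0032, "finger_gap": 0.02}]' 5
python3 - <<'E'
from h import *
s=r.state(); M=R.from_rotvec(s["ee_rot"]).as_matrix(); piv=np.array([.5538,-.2627]); p=s["eef_pos"]
print(np.degrees(np.arctan2(*(p[:2]-piv)[::-1])),np.hypot(*(p[:2]-piv)))
np.set_printoptions(precision=4,suppress=True)
a0=np.radians(85.6)
for k in range(1,16):
    da=k*.1; q=np.r_[piv+.078*np.array([np.cos(a0+da),np.sin(a0+da)]),p[2]]
    print(k,M.T@(q-p),-da)
E
```

```text
time_s: 23.02
eef_pos: [0.5611, -0.1852, 0.1242]
ee_rot: [2.301, 2.138, 0.001]
force: [-0.4, -0.1, -0.8]
width: 0.0207
grip_force: 0.0
84.60515634810118 0.07781281536563808
1 [-0.0002 -0.0091 -0.    ] -0.1
2 [-0.0013 -0.0169 -0.    ] -0.2
3 [-0.0032 -0.0244 -0.    ] -0.30000000000000004
4 [-0.0059 -0.0317 -0.    ] -0.4
5 [-0.0092 -0.0388 -0.    ] -0.5
6 [-0.0133 -0.0454 -0.    ] -0.6000000000000001
7 [-0.018  -0.0517 -0.0001] -0.7000000000000001
8 [-0.0233 -0.0574 -0.0001] -0.8
9 [-0.0291 -0.0625 -0.0001] -0.9
10 [-0.0354 -0.0671 -0.0001] -1.0
11 [-0.0422 -0.071  -0.0001] -1.1
12 [-0.0493 -0.0742 -0.0001] -1.2000000000000002
13 [-0.0567 -0.0767 -0.0001] -1.3
14 [-0.0643 -0.0784 -0.0001] -1.4000000000000001
15 [-0.072  -0.0794 -0.0001] -1.5
```

In the tool's units: -0.067 m / 0.8 = -0.0838, -0.0625 m / 0.8 = -0.0781, -1 rad / 3.1416 = -0.3183.

```bash
python3 -m jog '[{"dy": -0.0113, "wz": -0.0318, "finger_gap": 0.02}, {"dx": -0.0013, "dy": -0.0213, "wz": -0.0637, "finger_gap": 0.02}, {"dx": -0.0038, "dy": -0.03, "wz": -0.0955, "finger_gap": 0.02}, {"dx": -0.0075, "dy": -0.04, "wz": -0.1273, "finger_gap": 0.02}, {"dx": -0.0113, "dy": -0.0488, "wz": -0.1592, "finger_gap": 0.02}, {"dx": -0.0163, "dy": -0.0563, "wz": -0.191, "finger_gap": 0.02}, {"dx": -0.0225, "dy": -0.065, "wz": -0.2228, "finger_gap": 0.02}, {"dx": -0.0288, "dy": -0.0713, "wz": -0.2546, "finger_gap": 0.02}, {"dx": -0.0363, "dy": -0.0781, "wz": -0.2865, "finger_gap": 0.02}, {"dx": -0.0444, "dy": -0.0838, "wz": -0.3183, "finger_gap": 0.02}]'
python3 - <<'E'
from h import *
s=r.state(); M=R.from_rotvec(s["ee_rot"]).as_matrix(); piv=np.array([.5538,-.2627]); p=s["eef_pos"]
a=np.arctan2(*(p[:2]-piv)[::-1]); print(np.degrees(a),np.hypot(*(p[:2]-piv)),s["joint_pos"][6])
np.set_printoptions(precision=4,suppress=True)
for d in (152,157,162,167,169,171,172):
    g=np.radians(d); q=np.r_[piv+.078*np.array([np.cos(g),np.sin(g)]),p[2]]
    print(d,M.T@(q-p),-(g-a))
goal(.4772,-.2478,.124,np.radians(169))
E
```

```text
time_s: 23.85
eef_pos: [0.4916, -0.2158, 0.1242]
ee_rot: [0.986, 2.981, -0.0]
force: [1.5, -0.3, 0.1]
width: 0.02
grip_force: 0.4
142.958450024643 0.07792730260080843 0.6654953023650853
152 [-0.0008 -0.0123 -0.    ] -0.1578048165535919
157 [-0.0021 -0.0189 -0.    ] -0.24507127915330829
162 [-0.004  -0.0255 -0.    ] -0.33233774175302466
167 [-0.0064 -0.0318 -0.    ] -0.41960420435274104
169 [-0.0076 -0.0343 -0.    ] -0.4545107893926277
171 [-0.0088 -0.0367 -0.    ] -0.4894173744325143
172 [-0.0094 -0.0379 -0.    ] -0.5068706669524579
delta [-0.0075 -0.0343  0.0002] [ 0.      0.0016 -0.4468] t 23.85 j7 0.6654953023650853
```

In the tool's units: -0.0367 m / 0.8 = -0.0459, -0.036 m / 0.8 = -0.045, -0.447 rad / 3.1416 = -0.1423.

```bash
python3 -m jog '[{"dx": -0.0013, "dy": -0.0138, "wz": -0.0382, "finger_gap": 0.02}, {"dx": -0.0025, "dy": -0.0238, "wz": -0.0764, "finger_gap": 0.02}, {"dx": -0.005, "dy": -0.0319, "wz": -0.105, "finger_gap": 0.02}, {"dx": -0.0081, "dy": -0.04, "wz": -0.1337, "finger_gap": 0.02}, {"dx": -0.0095, "dy": -0.0429, "wz": -0.1423, "finger_gap": 0.02}, {"dx": -0.0103, "dy": -0.045, "wz": -0.1423, "finger_gap": 0.02}, {"dx": -0.0103, "dy": -0.0459, "wz": -0.1423, "finger_gap": 0.02}, {"dx": -0.0103, "dy": -0.0459, "wz": -0.1423, "finger_gap": 0.02}]'
python3 - <<'E'
from look import *
look("w8.png",[],[("keeper_knob",.143)])
E
```

```text
time_s: 24.52
eef_pos: [0.4764, -0.2495, 0.1238]
ee_rot: [0.31, 3.125, 0.0]
force: [2.2, 1.6, 0.0]
width: 0.02
grip_force: 1.1
[ 0.4764 -0.2495  0.1238] 24.5667
keeper_knob 0.94 [321.2 321.3] depth [ 0.479  -0.248   0.1436] atz [ 0.4793 -0.2481  0.143 ]
```

In the tool's units: -0.003 m / 0.8 = -0.0038, -0.002 m / 0.8 = -0.0025.

```bash
python3 -m jog '[{"dy": -0.0013, "finger_gap": 0.02}, {"dy": -0.0025, "finger_gap": 0.02}, {"dy": -0.0038, "finger_gap": 0.02}, {"dy": -0.0038, "finger_gap": 0.02}]'
```

```text
time_s: 24.95
eef_pos: [0.4763, -0.2504, 0.1238]
ee_rot: [0.306, 3.125, 0.004]
force: [0.9, 9.8, 2.8]
width: 0.0214
grip_force: 5.0
```

In the tool's units: -0.12 m / 0.8 = -0.15, -0.04 m / 0.8 = -0.05.

```bash
python3 -m jog '[{"dy": 0.0013, "finger_gap": 0.04}, {"dy": 0.0025, "finger_gap": 0.04}, {"dy": 0.0038, "finger_gap": 0.04}, {"dy": 0.0038, "finger_gap": 0.04}, {"dy": 0.0038, "dz": -0.0188, "finger_gap": 0.04}, {"dy": 0.0038, "dz": -0.05, "finger_gap": 0.04}, {"dy": 0.0038, "dz": -0.0938, "finger_gap": 0.04}, {"dx": 0.0125, "dy": 0.0038, "dz": -0.125, "finger_gap": 0.06}, {"dx": 0.0313, "dy": 0.0038, "dz": -0.15, "finger_gap": 0.08}, {"dx": 0.0313, "dy": 0.0038, "dz": -0.15, "finger_gap": 0.08}]'
python3 -m jog '[{"finger_gap": 0.09}, {"finger_gap": 0.09}, {"finger_gap": 0.09}]'
python3 - <<'E'
from look import *
K,P,im,D=look("w9.png",[],[("keeper_knob",.143),("keeper_pivot",.108)])
C=cloud(K,P,D)
m=(D>0)&(C[...,2]>.138)&(C[...,2]<.15)&(np.hypot(C[...,0]-.479,C[...,1]+.248)<.03); p=C[m]; k=p.mean(0); print("knob",k)
d=k[:2]-[.5538,-.2627]; print(np.degrees(np.arctan2(d[1],d[0])))
m=(D>0)&(C[...,2]>.097)&(C[...,2]<.110)&(np.hypot(C[...,0]-.4905,C[...,1]+.25)<.058)&(im.min(-1)>150); p=C[m]
print(cv2.minAreaRect((p[:,:2]*1000).astype(np.float32)),np.percentile(p[:,2],[5,50,95]))
E
```

```text
time_s: 25.78
eef_pos: [0.4506, -0.2451, 0.2466]
ee_rot: [0.309, 3.124, -0.005]
force: [-0.1, -0.1, 0.1]
width: 0.0554
grip_force: 0.0
time_s: 26.03
eef_pos: [0.4512, -0.2452, 0.2424]
ee_rot: [-0.309, -3.125, -0.001]
force: [0.9, 0.0, -0.4]
width: 0.0754
grip_force: 0.0
[ 0.4513 -0.245   0.2424] 26.0833
keeper_knob 0.81 [322.9 274.3] depth [ 0.4805 -0.2467  0.1438] atz [ 0.4808 -0.2467  0.143 ]
keeper_pivot 0.78 [324.5 336.3] depth [ 0.5522 -0.2588  0.1207] atz [ 0.5602 -0.2602  0.108 ]
knob [ 0.4775 -0.2468  0.143 ]
168.26036345950826
((489.4526062011719, -248.57383728027344), (65.609375, 91.83537292480469), 79.26580810546875) [0.1044 0.1058 0.1073]
```

View pics/w9.png

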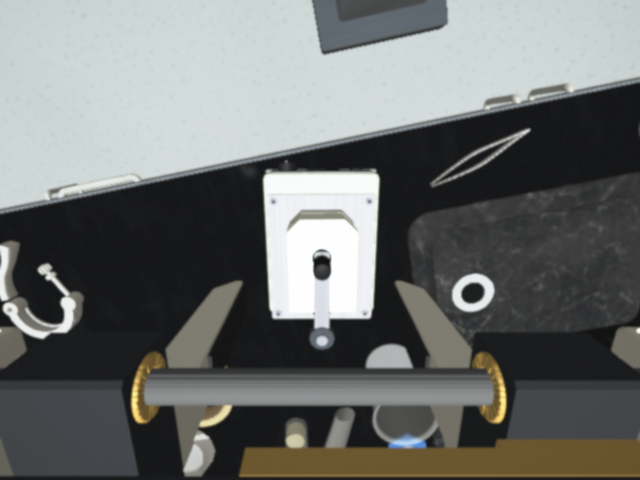

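```bash
python3 -c "
from bench import r
print(r.sign_off())"
```

```text
the job is handed in; nothing more can be done
None
```

The loose plate and lid are stacked fully home on the shaker, cut corners matched. The keeper arm is swung over the lid to its stop, the petri dish and beaker were left alone, and the job was handed in at about 26 s with no verdict returned.

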